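# Point out the bike parts to pack and pop the toolbox open

### The arm

A 6-joint arm with a two-finger parallel gripper is mounted at the origin on the work surface. World frame = base frame: x ahead of the robot, y to its left, z up, the work surface at z = 0. Lengths are in m, angles in rad, forces in N, time in s.
With the tool pointing down it reaches from about 0.375 to 0.9 m from the base axis. Payload 3.1 kg.
Tool frame: the origin (TCP) lies at the very end of the fingers, on their centre line; the grasp point (between the pads) lies 19 mm behind it (robot.grip_depth is the distance from the TCP to the grasp point, in m); z points along the fingers, y is the direction in which the jaws open and shut (so a half turn about z gives the same grasp; the last joint's range is limited). The gripper opens to 87 mm and grips with 3 to 60 N. Pads are 19 mm wide; open, the fingers measure 117 mm over their backs; the gripper's body (75 mm by 190 mm) begins 51 mm behind the grasp point.
Start: joints at [0.962, 0.527, 1.433, -0, 1.181, -0.178], TCP at [0.261, 0.568, 0.223] pointing down, gripper open.
Joint ranges: [-3.08, 3.08], [-0.75, 2.2], [0.22, 2.44], [-1.43, 4.57], [0, 2.65], [-2.85, 2.85]. Speed limits (rad/s): [2.79, 2.79, 3.14, 3.14, 3.14, 3.14].

### API

Orientations are given as a unit quaternion [x, y, z, w].
In Python, from rig import robot gives the robot as it stands.
- The arm moves only by the tool drive_tool, never from a script. Its argument "series" is a list of rows, each a list of 7 numbers: the shift along the tool's x, y, z in m, then the turn, a rotation vector about the tool's x, y, z in degrees, then the opening, from 0 (shut) to 1 (fully open). A call has 1 to 5 rows; each row shifts and turns the commanded pose from where the row before left it, along the tool's axes as they then stand; what a row does not reach is not made up. A row lasts 1/8 s, in which the tool goes at most 62.5 mm and 10.7 degrees, less where a joint would pass 70% of its speed; a pose out of reach is approached as far as the arm can. A call is refused whole if a number of a shift passes 0.0625 or a number of a turn 10.7, either way. A call with a gripper value outside its range is refused whole. The fingers move at their own pace and stop on an object; "squeeze" is the grip in N (left out, the last holds). Time passes only in rows, so rows that do not move let the fingers close. It gives the time, the measured TCP pose, the force and the opening at its end, in the units of the state.
- robot.get_obs(): the state, without advancing time (a new reading comes with each control period).
- robot.camera(name): name is "scene" or "top" or "wrist"; returns (picture, depth): 420x560x3 uint8, blue, green, red; 420x560 float32, m along the optical axis (not along the pixel's ray), 0 where there is no reading.
- robot.camera_model(name): a dict with "fx", "fy", "cx", "cy" (pixels), "R" (3x3) and "t" (3): a world point X has camera coordinates R X + t. Camera axes: x right, y down, z forward; pixel columns grow to the right and rows downward; lengths in m; the calibration is good to about 2 mm. A picture is of the moment at which its call begins: read the wrist's pose just before it. camera_model takes no time and is no camera call; for the wrist camera it gives the pose at the moment of the call.
- robot.hand_in(): hands the job in, once; it reports no verdict.
The state is a dict: "time": time; "q": joint angles; "joint_velocities": joint speeds; "joint_torque": joint torques, N m; "position": TCP position; "tool_rot": TCP orientation; "ft_force": force on the tool from outside, world axes, zero at the start; "moment": the same for the moment, N m; "grip_width": finger opening in m.
Only numpy, scipy, OpenCV 4.12 (cv2) and the standard library are available. Lean on these libraries where they do the work, as an engineer would, in place of code of your own. Each camera call takes 0.05 s, during which the arm holds its last target. There are 200 camera calls.

### The job

Show me which two bike parts to pack: point down at the middle of the aluminium seat post collar with the fingertips 2 to 4 cm above it and hold still there for two full seconds without touching it, then do the same at the orange brake lever cover. After that press the toolbox's red button all the way down, so that its lid pops ajar, and back off. Use only the button to open the lid, pick up or shift nothing, and keep the fingers at least 10 cm above the shelf when passing over the other small things.

Things in the scene. Friction and masses are not known exactly. Their poses are not given: they have to be found in the camera images.
- collar: loose aluminium seat post collar lying flat: plain silver ring 40 mm outside diameter, 15 mm high, with two small clamp ears and a dark bolt on its +y side reaching 31 mm from the axis. Origin on the ring's axis at the underside, z up
- collar_top (a point): the point on the collar's axis level with its top, 15 mm above the shelf: the point to point at (middle of the ring)
- lever_cover: loose orange plastic brake lever cover lying flat: a slightly bent hood about 85 mm long (from -40 to +45 mm along its x), 26 mm wide, 20 mm high, with three thin black grooves. Origin at its middle, on the underside, z up
- cover_top (a point): the middle of the lever cover's top face, 20 mm above the shelf: the point to point at
- spacer: bystander: loose black plastic spacer ring, 40 mm diameter, 12 mm high, no ears; origin centre of the underside. Not to be pointed at
- dish: bystander: loose small clear glass dish, 80 mm across, 28 mm high; origin centre of the underside
- valve_cap: bystander: loose black valve cap standing upright, 15 mm diameter, 18 mm high; origin centre of the underside
- wrench: bystander: loose steel pedal wrench, 250 mm long, lying flat roughly along world y near the robot, left; origin at its middle, on the underside, x along the tool
- toolbox: fixed closed toolbox, blue tub 200 mm (x) by 260 mm (y) by 90 mm high under a grey lid that makes it 122 mm high in all with its black handle. Origin centre of the underside, z up; its front is -x. Along the front runs a flat blue ledge 65 mm deep at 90 mm height, free of the lid, with the red push button
- toolbox_lid: the grey lid, 135 mm (x) by 260 mm (y) by 22 mm, hinged along the toolbox's rear (+x) edge; origin in the middle of its front edge, on the underside, 90.5 mm above the shelf when shut. It follows the button: the front edge rises 27 mm (lid angle 0.2 rad) when the button is fully down. The lid's front edge lies 40 mm behind the button's axis
- lid_edge (a point): middle of the lid's top front edge; 112 mm above the shelf when shut, about 139 mm when popped ajar
- button_top (a point): centre of the top face of the round red button, 26 mm diameter, on the ledge in the middle of the toolbox's front; 101 mm above the shelf when out, 93 mm when fully down. Lies 75 mm in front (-x) of the toolbox origin
- toolbox_button (a joint): how far the red button is pressed straight down, m: 0 out, 0.008 fully down. Takes about 3 to 6 N, has no spring: it stays where it is pushed, and the lid stays ajar with it
There are look-alikes about, which are no part of the job. Several things look just like the lever_cover: the one meant starts farthest to the robot's left.

How it is judged:
On the way, in this order (a step that is already met when the one before it is completed fails the run):
1. fingertips held just above the middle of the seat post collar, about two seconds (horizontal distance between the grasp point and collar_top below 0.02 m and z of the grasp point in the frame of collar_top between 0.019 and 0.085 m), for 1.7 s.
2. fingertips held just above the middle of the brake lever cover, about two seconds (horizontal distance between the grasp point and cover_top below 0.02 m and z of the grasp point in the frame of cover_top between 0.019 and 0.085 m), for 1.7 s.
3. toolbox button pressed down and lid ajar (value of joint toolbox_button above 0.006 m and z of lid_edge in the frame of toolbox above 0.128 m), for 0.2 s.
At the end, for the whole second after the job is handed in: Button down by over 6 of its 8 mm, lid front edge over 128 mm above the shelf (112 when shut), and collar, lever cover, spacer, dish, valve cap and wrench at rest within 10 mm of their starting places (all of step 3 and distance of each of collar, lever_cover, spacer, dish, valve_cap, wrench from where it was at the start of the episode below 0.01 m and linear speed of each of collar, lever_cover, spacer, dish, valve_cap, wrench below 0.02 m/s); the robot touches nothing.
It fails at once if the collar or the lever cover is touched by the robot (contact force between any of the fingers, the arm and collar above 0.3 N or contact force between any of the fingers, the arm and lever_cover above 0.3 N).
It fails at once if any loose thing is shifted or lifted more than 10 mm (distance of any of collar, lever_cover, spacer, dish, valve_cap, wrench from where it was at the start of the episode above 0.01 m).
It fails at once if the fingertips point at the spacer, dish or valve cap (centred over it, 40 mm or less above) ((horizontal distance between the grasp point and spacer below 0.018 m and z of the grasp point in the frame of spacer below 0.072 m) or (horizontal distance between the grasp point and dish below 0.018 m and z of the grasp point in the frame of dish below 0.088 m) or (horizontal distance between the grasp point and valve_cap below 0.018 m and z of the grasp point in the frame of valve_cap below 0.078 m)).
It fails at once if the lid is pushed or pried by the robot (contact force between any of the fingers, the arm and toolbox_lid above 2 N).
It also fails if it takes over 54 s, if anything falls off the work surface, if the arm or the gripper's body presses on something with over 40 N, if the wrist force passes 120 N, or if a joint passes its speed limit or range.

## Working session

There is one attempt and no reset: what is moved stays moved. The work goes in short steps, Python scripts to look and compute and a tool call to move; the robot and the scene stay as the last step left them, time stands still between calls to the robot, and variables do not carry over. Pictures are saved under pics/ and viewed, about 8 in all and at most 12, crops included, and the job is handed in when it is done.

Besides the shell and the picture viewer there is one more tool, called after "Request:" as name(argument=value, ...) on one line, values as JSON. drive_tool: Moves the arm, as the interface text tells. Its arguments: {"type":"object","properties":{"series":{"type":"array"},"squeeze":{"type":"number"}},"required":["series"]}

```bash
mkdir -p pics; cat > h.py <<'E'
import numpy as np, cv2
from rig import robot
def ray(m,u,v,z):
    R=np.array(m["R"]);t=np.array(m["t"]);C=-R.T@t
    d=R.T@np.array([(u-m["cx"])/m["fx"],(v-m["cy"])/m["fy"],1]);return C+d*(z-C[2])/d[2]
def snap(n,f):
    m=robot.camera_model(n);p,d=robot.camera(n);cv2.imwrite(f"pics/{f}.png",p);np.savez(f"pics/{f}.npz",p=p,d=d,**{k:np.array(m[k]) for k in m});return p,d,m
E
python3 - <<'E'
from h import *
for n in("top","scene"): 
    p,d,m=snap(n,n+"0");print(n,-np.array(m["R"]).T@np.array(m["t"]),m["fx"],np.round(m["R"],2).tolist())
o=robot.get_obs();print(o["time"],o["position"],o["tool_rot"],o["ft_force"])
E
```

```text
top [ 0.43496927 -0.027839    0.95632986] 434.5606001908132 [[0.03, -1.0, 0.0], [-0.99, -0.03, -0.12], [0.12, -0.0, -0.99]]
scene [ 0.91979537 -0.44753053  0.92497829] 447.798403749014 [[0.75, 0.67, -0.01], [0.55, -0.62, -0.56], [-0.38, 0.42, -0.83]]
0.1 [0.26057326 0.56736256 0.22167959] [ 2.13718217e-01  9.76894870e-01 -8.95012366e-04 -3.68096111e-04] [-0.35617293 -0.26481958 -0.4896873 ]
```

View pics/top0.png

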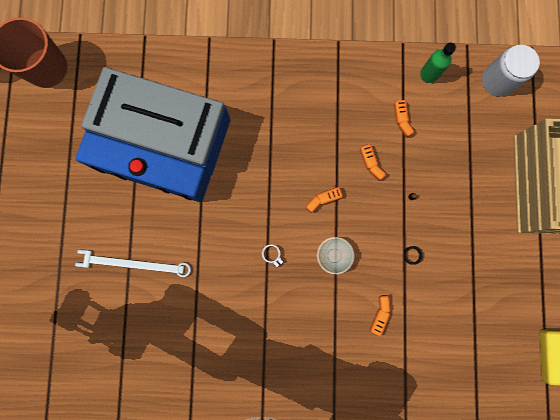

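View pics/scene0.png

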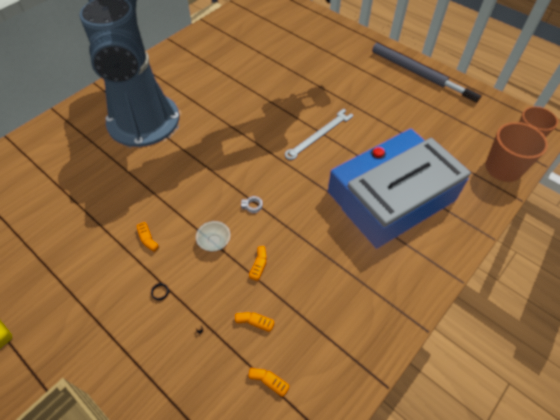

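Top view shows these candidates:
- **Orange covers:** (325,199), (373,162), (404,118) and (381,315). Left in the picture is +y, so the one meant should be (325,199).
- **Collar:** the only silver ring is at (272,255), with ears at lower right. The black ring at (413,255) is the spacer, and the dish is at (336,256).
- **Button:** red, at (137,167).

The scene view agrees with this. Next I'll measure the positions and check them in one crop.

```bash
python3 - <<'E'
from h import *
from scipy.spatial.transform import Rotation as Rt
def meas(n):
    f=np.load(f"pics/{n}0.npz");p=f["p"];hsv=cv2.cvtColor(p,cv2.COLOR_BGR2HSV);m=f
    def blobs(mask,a):
        c,_=cv2.findContours(mask.astype(np.uint8),0,2);return [x for x in c if cv2.contourArea(x)>a]
    H,S,V=cv2.split(hsv)
    for c in blobs((H>8)&(H<20)&(S>225)&(V>200),60):
        (u,v),sz,an=cv2.minAreaRect(c);M=cv2.moments(c)
        print(n,"orange",np.round([u,v,*sz]),np.round(ray(m,u,v,.02),4),"cen",np.round(ray(m,M["m10"]/M["m00"],M["m01"]/M["m00"],.02),4))
    for c in blobs(((H<6)|(H>174))&(S>180)&(V>120),60):
        (u,v),sz,an=cv2.minAreaRect(c);print(n,"red",np.round([u,v,*sz]),np.round(ray(m,u,v,.101),4))
    for c in blobs((S<70)&(V>110),30):
        (u,v),sz,an=cv2.minAreaRect(c);
        if max(sz)<60: print(n,"grey",np.round([u,v,*sz]),np.round(ray(m,u,v,.0075),4))
    return p,m
p,m=meas("top");q,_=meas("scene")
for nm,u,v,z in(("dish",336,256,.028),("spacer",413,255,.012),("cap",412,196,.018),("wrA",85,260,.005),("wrB",184,270,.005),("lidA",84,133,.112),("lidB",212,166,.112)):print(nm,np.round(ray(m,u,v,z),3))
big=lambda a:cv2.resize(a,None,fx=6,fy=6,interpolation=2)
cv2.imwrite("pics/crop.png",np.hstack([big(p[180:280,250:300]),big(p[160:260,300:350])]))
E
```

```text
top red [136. 166.  11.  12.] [0.6158 0.2661 0.101 ]
top grey [273. 255.  23.  18.] [ 0.4464 -0.0112  0.0075]
top grey [335. 255.  36.  36.] [ 0.4503 -0.1468  0.0075]
scene orange [269. 378.  41.  13.] [ 0.76   -0.2946  0.02  ] cen [ 0.7529 -0.2981  0.02  ]
scene orange [254. 318.  38.  11.] [ 0.6567 -0.2253  0.02  ] cen [ 0.6515 -0.2279  0.02  ]
scene orange [259. 261.  11.  31.] [ 0.5725 -0.1201  0.02  ] cen [ 0.5707 -0.1201  0.02  ]
scene orange [146. 236.  26.  10.] [ 0.329  -0.2483  0.02  ] cen [ 0.328  -0.2477  0.02  ]
scene grey [212. 236.  29.  33.] [ 0.4374 -0.1391  0.0075]
scene grey [252. 204.  16.  21.] [ 0.444  -0.0106  0.0075]
scene grey [550. 174.  39.  19.] [0.9594 0.5761 0.0075]
scene grey [173. 108.  23.   8.] [0.0333 0.0883 0.0075]
scene grey [454.  86.  21.   6.] [0.6033 0.7173 0.0075]
scene grey [550.  87.  10.  47.] [0.8243 0.9037 0.0075]
scene grey [167.  29.  13.  56.] [-0.2756  0.3272  0.0075]
scene grey [435.  27.  11.  58.] [0.4046 0.941  0.0075]
scene grey [398.  19.  10.  41.] [0.2844 0.8992 0.0075]
scene grey [365.  12.  10.  26.] [0.174  0.8577 0.0075]
scene grey [335.   5.  10.  12.] [0.0681 0.8192 0.0075]
scene grey [10.  4.  9. 19.] [-0.8219  0.0485  0.0075]
dish [ 0.448 -0.146  0.028]
spacer [ 0.455 -0.315  0.012]
cap [ 0.583 -0.312  0.018]
wrA [0.424 0.395 0.005]
wrB [0.409 0.179 0.005]
lidA [0.676 0.37  0.112]
lidB [0.617 0.112 0.112]
```

View pics/crop.png

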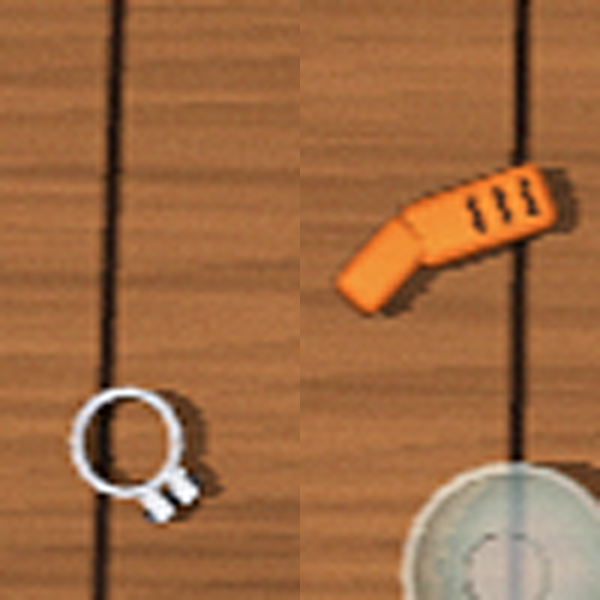

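The crop confirms both choices: an eared silver ring centred at (127,441), and an orange bent hood with three grooves. Its middle is about (458,226) in the crop. Next I'll refine these, cross-check with depth and work out the moves.

```bash
cat >> h.py <<'E'
from scipy.spatial.transform import Rotation as Rt
def go(x,y,z):
    o=robot.get_obs();R=Rt.from_quat(o["tool_rot"]);d=R.inv().apply(np.array([x,y,z])-o["position"]);print("t",round(o["time"],2),"pos",np.round(o["position"],4),"tool d",np.round(d,4),"F",np.round(o["ft_force"],1),"w",o["grip_width"])
E
python3 - <<'E'
from h import *
T=np.load("pics/top0.npz");S=np.load("pics/scene0.npz")
c=ray(T,270.7,253.1,.015);v=ray(T,300+158/6-.4,160+226/6-.4,.02);b=ray(T,136.5,166.3,.101)
for n,P in(("collar",c),("cover",v),("button",b)):
    X=S["R"]@P+S["t"];u=[X[0]/X[2]*S["fx"]+S["cx"],X[1]/X[2]*S["fy"]+S["cy"]];print(n,np.round(P,4),"scene px",np.round(u,1))
p=S["p"];h=cv2.cvtColor(p,cv2.COLOR_BGR2HSV).astype(int);m=((h[...,0]<6)|(h[...,0]>170))&(h[...,1]>150)&(h[...,2]>90);m[:120]=0;m[180:]=0;m[:,450:]=0;ys,xs=np.nonzero(m);print("red",xs.mean(),ys.mean(),len(xs),ray(S,xs.mean(),ys.mean(),.099))
d=S["d"];print(d[150:157:2,376:382:2], )
go(c[0],c[1],.15)
cv2.imwrite("pics/sc.png",np.hstack([cv2.resize(p[180:290,200:290],None,fx=4,fy=4,interpolation=2),cv2.resize(p[120:230,330:430],None,fx=4,fy=4,interpolation=2)]))
E
```

```text
collar [ 0.4503 -0.0073  0.015 ] scene px [254.1 202.8]
cover [ 0.5745 -0.1239  0.02  ] scene px [258.7 262.8]
button [0.6142 0.2649 0.101 ] scene px [377.9 150.7]
red 377.9625 151.95 80 [0.61584838 0.26344434 0.099     ]
[[1.0910653 1.0932143 1.093888 ]
 [1.0902163 1.089201  0.       ]
 [1.0845778 1.0873653 1.0840262]
 [1.0916212 1.0910656 1.0893908]]
t 0.1 pos [0.2606 0.5674 0.2217] tool d [-0.4124 -0.4428  0.0724] F [-0.4 -0.3 -0.5] w 0.08698600785618825
```

View pics/sc.png

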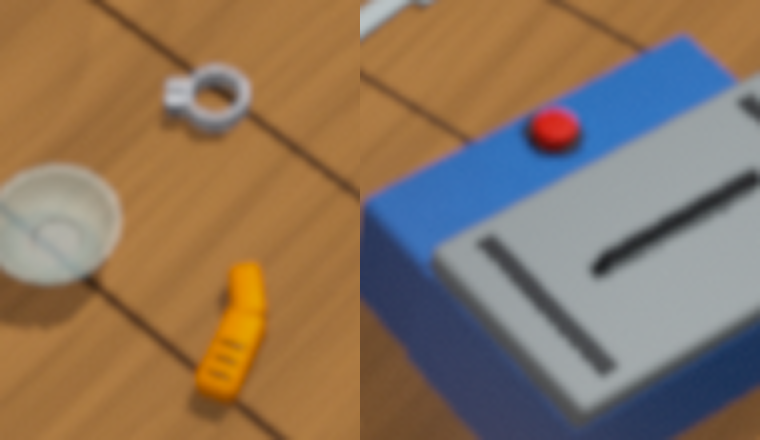

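The scene view agrees within a few mm (ring centre ≈(254,204), cover ≈(258,262), button ≈(378,152)). Moving over to the collar, gripper shut.

Request:
drive_tool(series=[[-0.0275, -0.0295, 0, 0, 0, 0, 0], [-0.0275, -0.0295, 0, 0, 0, 0, 0], [-0.0275, -0.0295, 0, 0, 0, 0, 0], [-0.0275, -0.0295, 0, 0, 0, 0, 0], [-0.0275, -0.0295, 0, 0, 0, 0, 0]])

```text
time: 0.72
position: [0.3243, 0.3751, 0.2223]
tool_rot: [0.214, 0.977, -0.0, -0.0]
ft_force: [1.8, 0.8, 0.0]
grip_width: 0.0449
```

Request:
drive_tool(series=[[-0.0275, -0.0295, 0, 0, 0, 0, 0], [-0.0275, -0.0295, 0, 0, 0, 0, 0], [-0.0275, -0.0295, 0, 0, 0, 0, 0], [-0.0275, -0.0295, 0, 0, 0, 0, 0], [-0.0275, -0.0295, 0, 0, 0, 0, 0]])

```text
time: 1.35
position: [0.3877, 0.1837, 0.2224]
tool_rot: [0.214, 0.977, -0.0, -0.0]
ft_force: [0.6, -0.2, 0.5]
grip_width: 0.0018
```

Request:
drive_tool(series=[[-0.0275, -0.0295, 0, 0, 0, 0, 0], [-0.0275, -0.0295, 0, 0, 0, 0, 0], [-0.0275, -0.0295, 0, 0, 0, 0, 0], [-0.0275, -0.0295, 0, 0, 0, 0, 0], [-0.0275, -0.0295, 0, 0, 0, 0, 0]])

```text
time: 1.98
position: [0.451, -0.0077, 0.2224]
tool_rot: [0.214, 0.977, 0.0, -0.0]
ft_force: [0.6, 0.3, 0.5]
grip_width: 0.0004
```

Request:
drive_tool(series=[[0, 0, 0.0, 0, 0, 0, 0], [0, 0, 0, 0, 0, 0, 0], [0, 0, 0, 0, 0, 0, 0]])

```text
time: 2.35
position: [0.4502, -0.0053, 0.2224]
tool_rot: [0.213, 0.977, 0.0, -0.001]
ft_force: [0.7, 0.7, -0.2]
grip_width: 0.0006
```

```bash
python3 - <<'E'
from h import *
go(.4503,-.0073,.045)
p,d,m=snap("wrist","w1")
X=np.array(m["R"])@[.4503,-.0073,.015]+m["t"];u=int(X[0]/X[2]*m["fx"]+m["cx"]),int(X[1]/X[2]*m["fy"]+m["cy"]);print(u)
cv2.drawMarker(p,u,(0,0,255));cv2.imwrite("pics/w1m.png",p)
E
```

```text
t 2.35 pos [ 0.4502 -0.0053  0.2224] tool d [-0.0012 -0.0017  0.1774] F [ 0.7  0.7 -0.2] w 0.0005706879788394794
(281, 192)
```

View pics/w1m.png

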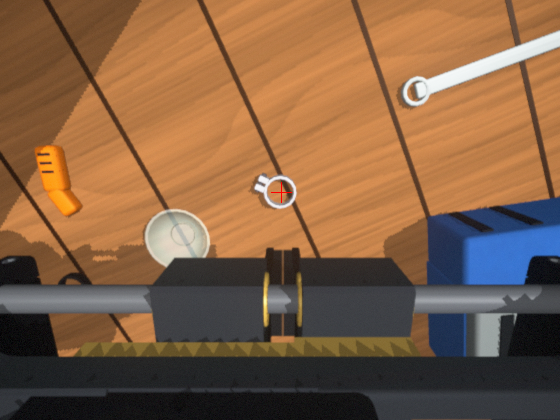

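The wrist picture shows the marker at the ring's centre, (281,192). Lowering and holding for over 2 s.

Request:
drive_tool(series=[[-0.001, -0.0015, 0.045, 0, 0, 0, 0], [0, 0, 0.045, 0, 0, 0, 0], [0, 0, 0.04, 0, 0, 0, 0], [0, 0, 0.03, 0, 0, 0, 0], [0, 0, 0.017, 0, 0, 0, 0]])

```text
time: 3.02
position: [0.4504, -0.0071, 0.0442]
tool_rot: [0.213, 0.977, 0.0, -0.001]
ft_force: [0.0, 0.8, -0.5]
grip_width: 0.0005
```

Request:
drive_tool(series=[[0, 0, 0, 0, 0, 0, 0], [0, 0, 0, 0, 0, 0, 0], [0, 0, 0, 0, 0, 0, 0], [0, 0, 0, 0, 0, 0, 0], [0, 0, 0, 0, 0, 0, 0]])

```text
time: 3.65
position: [0.4515, -0.0083, 0.046]
tool_rot: [0.214, 0.977, -0.0, 0.0]
ft_force: [-0.3, 0.4, -0.4]
grip_width: 0.0004
```

Request:
drive_tool(series=[[0, 0, 0, 0, 0, 0, 0], [0, 0, 0, 0, 0, 0, 0], [0, 0, 0, 0, 0, 0, 0], [0, 0, 0, 0, 0, 0, 0], [0, 0, 0, 0, 0, 0, 0]])

```text
time: 4.28
position: [0.4512, -0.0082, 0.0455]
tool_rot: [0.214, 0.977, 0.0, -0.0]
ft_force: [-0.5, 0.2, 0.1]
grip_width: 0.0005
```

Request:
drive_tool(series=[[0, 0, 0, 0, 0, 0, 0], [0, 0, 0, 0, 0, 0, 0], [0, 0, 0, 0, 0, 0, 0], [0, 0, 0, 0, 0, 0, 0], [0, 0, 0, 0, 0, 0, 0]])

```text
time: 4.9
position: [0.4513, -0.0082, 0.0455]
tool_rot: [0.214, 0.977, -0.0, -0.0]
ft_force: [0.1, -0.2, -0.5]
grip_width: 0.0006
```

Request:
drive_tool(series=[[0, 0, 0, 0, 0, 0, 0], [0, 0, 0, 0, 0, 0, 0], [0, 0, 0, 0, 0, 0, 0], [0, 0, 0, 0, 0, 0, 0], [0, 0, 0, 0, 0, 0, 0]])

```text
time: 5.52
position: [0.4512, -0.0082, 0.0456]
tool_rot: [0.214, 0.977, -0.0, -0.0]
ft_force: [-0.3, 0.0, 0.1]
grip_width: 0.0006
```

```bash
python3 - <<'E'
from h import *
go(.4503,-.0073,.045);go(.5745,-.1239,.16)
E
```

```text
t 5.53 pos [ 0.4512 -0.0082  0.0456] tool d [0.0012 0.0004 0.0006] F [-0.3  0.   0.1] w 0.0006424386869065581
t 5.53 pos [ 0.4512 -0.0082  0.0456] tool d [-0.1603 -0.0537 -0.1144] F [-0.3  0.   0.1] w 0.0006424386869065581
```

Held for 2.5 s, 30 mm above the collar. Now up, across and over the cover.

Request:
drive_tool(series=[[0, 0, -0.04, 0, 0, 0, 0], [0, 0, -0.045, 0, 0, 0, 0], [0, 0, -0.03, 0, 0, 0, 0], [0, 0, 0, 0, 0, 0, 0]])

```text
time: 6.02
position: [0.4528, -0.0086, 0.1626]
tool_rot: [0.214, 0.977, -0.0, 0.003]
ft_force: [0.2, 0.2, 0.0]
grip_width: 0.0006
```

Request:
drive_tool(series=[[-0.032, -0.0107, 0, 0, 0, 0, 0], [-0.032, -0.0107, 0, 0, 0, 0, 0], [-0.032, -0.0107, 0, 0, 0, 0, 0], [-0.032, -0.0107, 0, 0, 0, 0, 0], [-0.032, -0.0107, 0, 0, 0, 0, 0]])

```text
time: 6.65
position: [0.574, -0.124, 0.1586]
tool_rot: [0.214, 0.977, 0.0, -0.002]
ft_force: [1.0, -0.0, -0.5]
grip_width: 0.0003
```

Request:
drive_tool(series=[[0, 0, 0, 0, 0, 0, 0], [0, 0, 0, 0, 0, 0, 0]])

```text
time: 6.9
position: [0.5726, -0.1228, 0.1589]
tool_rot: [0.214, 0.977, 0.001, -0.002]
ft_force: [0.1, 0.9, 0.6]
grip_width: 0.0007
```

```bash
python3 - <<'E'
from h import *
go(.5745,-.1239,.05)
p,d,m=snap("wrist","w2")
X=np.array(m["R"])@[.5745,-.1239,.02]+m["t"];u=int(X[0]/X[2]*m["fx"]+m["cx"]),int(X[1]/X[2]*m["fy"]+m["cy"]);print(u)
cv2.drawMarker(p,u,(255,0,0));cv2.imwrite("pics/w2m.png",p)
E
```

```text
t 6.9 pos [ 0.5726 -0.1228  0.1589] tool d [-0.0026 -0.0002  0.1089] F [0.1 0.9 0.6] w 0.0007207631116561363
(282, 207)
```

View pics/w2m.png

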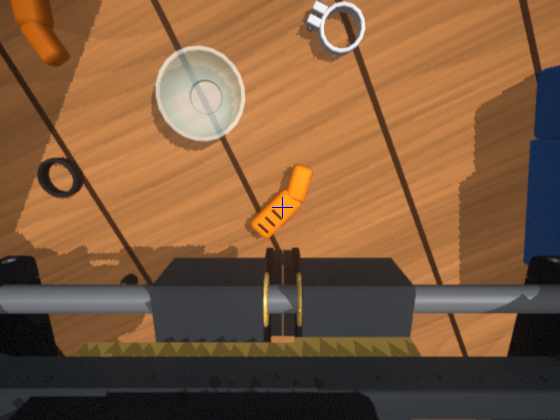

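The marker at (282,207) sits mid-body on the cover. Lowering to 30 mm above it and holding.

Request:
drive_tool(series=[[-0.001, 0, 0.03, 0, 0, 0, 0], [0, 0, 0.03, 0, 0, 0, 0], [0, 0, 0.03, 0, 0, 0, 0], [0, 0, 0.019, 0, 0, 0, 0], [0, 0, 0, 0, 0, 0, 0]])

```text
time: 7.58
position: [0.573, -0.1226, 0.05]
tool_rot: [0.213, 0.977, 0.0, -0.002]
ft_force: [-0.9, -0.3, 0.8]
grip_width: 0.0006
```

Request:
drive_tool(series=[[0, 0, 0, 0, 0, 0, 0], [0, 0, 0, 0, 0, 0, 0], [0, 0, 0, 0, 0, 0, 0], [0, 0, 0, 0, 0, 0, 0], [0, 0, 0, 0, 0, 0, 0]])

```text
time: 8.2
position: [0.5753, -0.1241, 0.0517]
tool_rot: [0.214, 0.977, -0.0, 0.0]
ft_force: [-0.3, -0.1, 0.3]
grip_width: 0.0002
```

Request:
drive_tool(series=[[0, 0, 0, 0, 0, 0, 0], [0, 0, 0, 0, 0, 0, 0], [0, 0, 0, 0, 0, 0, 0], [0, 0, 0, 0, 0, 0, 0], [0, 0, 0, 0, 0, 0, 0]])

```text
time: 8.82
position: [0.5752, -0.1241, 0.0515]
tool_rot: [0.214, 0.977, -0.0, -0.0]
ft_force: [0.1, 1.0, 0.2]
grip_width: 0.0007
```

Request:
drive_tool(series=[[0, 0, 0, 0, 0, 0, 0], [0, 0, 0, 0, 0, 0, 0], [0, 0, 0, 0, 0, 0, 0], [0, 0, 0, 0, 0, 0, 0], [0, 0, 0, 0, 0, 0, 0]])

```text
time: 9.45
position: [0.5752, -0.1241, 0.0515]
tool_rot: [0.214, 0.977, -0.0, 0.0]
ft_force: [-0.3, 0.1, 0.1]
grip_width: 0.0008
```

Request:
drive_tool(series=[[0, 0, 0, 0, 0, 0, 0], [0, 0, 0, 0, 0, 0, 0], [0, 0, 0, 0, 0, 0, 0], [0, 0, 0, 0, 0, 0, 0]])

```text
time: 9.95
position: [0.5752, -0.124, 0.0515]
tool_rot: [0.214, 0.977, 0.0, -0.0]
ft_force: [0.4, -0.4, 0.0]
grip_width: 0.0004
```

Request:
drive_tool(series=[[0, 0, -0.05, 0, 0, 0, 0], [0, 0, -0.05, 0, 0, 0, 0], [0, 0, -0.05, 0, 0, 0, 0], [0, 0, -0.02, 0, 0, 0, 0], [0, 0, 0, 0, 0, 0, 0]])

```text
time: 10.58
position: [0.5763, -0.1245, 0.2235]
tool_rot: [0.214, 0.977, -0.0, 0.002]
ft_force: [-0.4, -0.2, -0.4]
grip_width: 0.0005
```

```bash
python3 - <<'E'
from h import *
go(.613,.265,.22)
E
```

```text
t 10.57 pos [ 0.5763 -0.1245  0.2235] tool d [0.1292 0.3692 0.003 ] F [-0.4 -0.2 -0.4] w 0.00047152572373620935
```

Held about 2.4 s over the cover, then raised. Going to above the button and turning to line up with the toolbox.

Request:
drive_tool(series=[[0.013, 0.037, 0, 0, 0, 0, 0], [0.013, 0.037, 0, 0, 0, 0, 0], [0.013, 0.037, 0, 0, 0, 0, 0], [0.013, 0.037, 0, 0, 0, 0, 0], [0.013, 0.037, 0, 0, 0, 0, 0]])

```text
time: 11.2
position: [0.5922, 0.0724, 0.2194]
tool_rot: [0.214, 0.977, -0.0, -0.002]
ft_force: [0.5, -0.1, -0.1]
grip_width: 0.0005
```

Request:
drive_tool(series=[[0.013, 0.037, 0, 0, 0, 0, 0], [0.013, 0.037, 0, 0, 0, 0, 0], [0.013, 0.037, 0, 0, 0, 0, 0], [0.013, 0.037, 0, 0, 0, 0, 0], [0.013, 0.037, 0, 0, 0, 0, 0]])

```text
time: 11.82
position: [0.6105, 0.2674, 0.219]
tool_rot: [0.214, 0.977, -0.001, -0.002]
ft_force: [0.4, 0.1, -0.7]
grip_width: 0.0005
```

Request:
drive_tool(series=[[0, 0, 0, 0, 0, -6, 0], [0, 0, 0, 0, 0, -6, 0], [0, 0, 0, 0, 0, 0, 0], [0, 0, 0, 0, 0, 0, 0]])

```text
time: 12.32
position: [0.611, 0.2661, 0.2203]
tool_rot: [0.111, 0.994, -0.0, -0.001]
ft_force: [0.2, 0.3, -0.9]
grip_width: 0.0001
```

```bash
python3 - <<'E'
from h import *
go(.613,.265,.115)
p,d,m=snap("wrist","w3")
X=np.array(m["R"])@[.6145,.2645,.101]+m["t"];u=int(X[0]/X[2]*m["fx"]+m["cx"]),int(X[1]/X[2]*m["fy"]+m["cy"]);print(u)
h=cv2.cvtColor(p,cv2.COLOR_BGR2HSV);k=(((h[...,0]<6)|(h[...,0]>172))&(h[...,1]>180)&(h[...,2]>100)).astype(np.uint8)
c=max(cv2.findContours(k,0,2)[0],key=cv2.contourArea);(a,b),s,_=cv2.minAreaRect(c);print(a,b,s,ray(m,a,b,.101))
cv2.drawMarker(p,u,(255,255,0));cv2.imwrite("pics/w3m.png",p)
E
```

```text
t 12.32 pos [0.611  0.2661 0.2203] tool d [-0.0024 -0.0006  0.1053] F [ 0.2  0.3 -0.9] w 5.199994768603658e-05
(282, 214)
282.5599670410156 214.4199981689453 (26.728639602661133, 26.162952423095703) [0.61446751 0.26499576 0.101     ]
```

View pics/w3m.png

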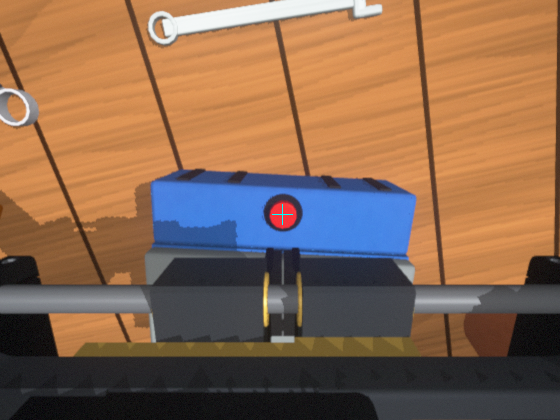

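The button is at (282,214), dead on the marker at (0.6145, 0.265), and the gripper lines up with the box. Descending.

Request:
drive_tool(series=[[-0.002, -0.0005, 0.03, 0, 0, 0, 0], [0, 0, 0.035, 0, 0, 0, 0], [0, 0, 0.025, 0, 0, 0, 0], [0, 0, 0.015, 0, 0, 0, 0], [0, 0, 0, 0, 0, 0, 0]])

```text
time: 13.0
position: [0.6128, 0.2652, 0.1154]
tool_rot: [0.111, 0.994, -0.0, -0.001]
ft_force: [0.6, 0.7, -0.2]
grip_width: 0.0004
```

Request:
drive_tool(series=[[0, 0, 0.004, 0, 0, 0, 0], [0, 0, 0.004, 0, 0, 0, 0], [0, 0, 0.003, 0, 0, 0, 0], [0, 0, 0.002, 0, 0, 0, 0], [0, 0, 0.002, 0, 0, 0, 0]])

```text
time: 13.62
position: [0.6135, 0.2655, 0.1016]
tool_rot: [0.11, 0.994, 0.0, 0.0]
ft_force: [-0.6, 0.1, 0.1]
grip_width: 0.0006
```

Request:
drive_tool(series=[[0, 0, 0.002, 0, 0, 0, 0], [0, 0, 0.002, 0, 0, 0, 0], [0, 0, 0.001, 0, 0, 0, 0], [0, 0, 0.001, 0, 0, 0, 0], [0, 0, 0, 0, 0, 0, 0]])

```text
time: 14.25
position: [0.6135, 0.2655, 0.0955]
tool_rot: [0.11, 0.994, 0.0, 0.0]
ft_force: [-0.8, 0.5, 2.6]
grip_width: 0.0003
```

Request:
drive_tool(series=[[0, 0, 0.001, 0, 0, 0, 0], [0, 0, 0.001, 0, 0, 0, 0], [0, 0, 0.001, 0, 0, 0, 0], [0, 0, 0, 0, 0, 0, 0]])

```text
time: 14.75
position: [0.6135, 0.2655, 0.0934]
tool_rot: [0.11, 0.994, 0.0, 0.0]
ft_force: [-2.1, -0.6, 6.6]
grip_width: 0.0003
```

Request:
drive_tool(series=[[0, 0, 0.001, 0, 0, 0, 0], [0, 0, 0, 0, 0, 0, 0]])

```text
time: 15.0
position: [0.6136, 0.2655, 0.0934]
tool_rot: [0.11, 0.994, 0.0, 0.0]
ft_force: [-3.0, -0.8, 11.6]
grip_width: 0.0006
```

The force has climbed with no further travel, so the button is at its stop. Backing off upward, then forward off the box.

Request:
drive_tool(series=[[0, 0, 0, 0, 0, 0, 0], [0, 0, -0.01, 0, 0, 0, 0], [0, 0, -0.04, 0, 0, 0, 0], [0, 0, -0.05, 0, 0, 0, 0], [0, 0, -0.05, 0, 0, 0, 0]])

```text
time: 15.62
position: [0.6133, 0.2654, 0.2423]
tool_rot: [0.11, 0.994, -0.0, -0.0]
ft_force: [0.7, -0.2, -0.2]
grip_width: 0.0005
```

Request:
drive_tool(series=[[0.03, 0, -0.01, 0, 0, 0, 0], [0.04, 0, 0, 0, 0, 0, 0], [0.03, 0, 0, 0, 0, 0, 0], [0, 0, 0, 0, 0, 0, 0], [0, 0, 0, 0, 0, 0, 0]])

```text
time: 16.25
position: [0.517, 0.2875, 0.2516]
tool_rot: [0.11, 0.994, 0.0, 0.001]
ft_force: [0.0, -0.6, -0.2]
grip_width: 0.0003
```

```bash
python3 - <<'E'
from h import *
go(.6,.265,.2)
s,d,m=snap("scene","scene1");a=np.load("pics/scene0.npz")
def pts(d,m,px):
    out=[]
    for u,v in px:
        w=d[v-2:v+3,u-2:u+3];z=np.median(w[w>0]);X=np.array([(u-m["cx"])/m["fx"]*z,(v-m["cy"])/m["fy"]*z,z]);out.append(np.round(np.array(m["R"]).T@(X-m["t"]),3).tolist())
    return out
px=[(395,165),(405,160),(378,151)]
print(pts(a["d"],a,px));print(pts(d,m,px))
df=cv2.absdiff(s,a["p"]).max(2)
for n,(u,v) in dict(collar=(252,204),cover=(259,261),dish=(212,236),spacer=(160,292),cap=(200,330),wrench=(318,135)).items():print(n,df[v-15:v+15,u-15:u+15].max())
cv2.imwrite("pics/end.png",s)
E
```

```text
t 16.25 pos [0.517  0.2875 0.2516] tool d [-0.0859 -0.0037  0.0517] F [ 0.  -0.6 -0.2] w 0.0003232169267515602
[[0.674, 0.244, 0.113], [0.684, 0.272, 0.114], [0.615, 0.263, 0.103]]
[[0.681, 0.225, 0.135], [0.69, 0.253, 0.135], [0.613, 0.27, 0.095]]
collar 45
cover 71
dish 31
spacer 48
cap 6
wrench 6
```

View pics/end.png

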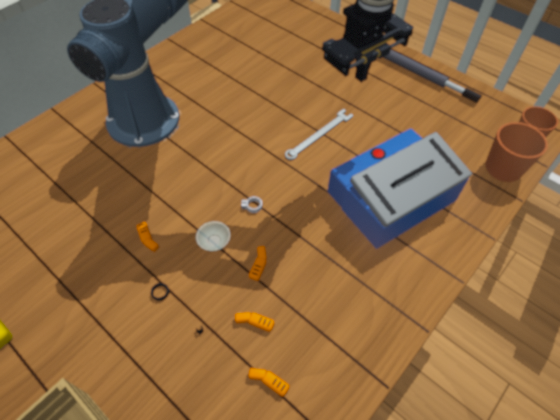

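The end picture shows the lid ajar: its top reads 0.135 m against 0.113 m before, near its front edge. The button is down at 0.095 m. All the small things are at their old pixels, and the image differences there look like shadow. The arm is clear.

```bash
python3 -c "
from rig import robot
print(robot.hand_in())"
```

```text
the job is handed in; nothing more can be done
None
```

I pointed at both parts, pressed the button so the lid popped ajar, backed off and handed the job in at about 16 s of the 54 s allowed. The hand-in gave no verdict.

- **Collar:** I held the fingertips about 30 mm above the middle of the silver eared ring for 2.5 s.
- **Lever cover:** I held about 31 mm above the leftmost orange cover for about 2.4 s. I judged its middle by eye from the image, with perhaps 10 mm of doubt against the 20 mm allowed.
- **Button:** I pressed until the fingertips stopped going down at 0.0934 m while the force rose to 11.6 N, then backed off 15 cm up and 10 cm clear of the box.

**Last checks:**
- **Lid and button:** Depth readings show the lid top near its front edge at 0.135 m (0.113 m before) and the button at about 0.095 m (0.103 m before).
- **Loose things:** All six are at the same places in the picture. The pixel differences around the collar, cover, dish and spacer look like moved shadows, which I judged by eye and did not re-measure.
- **Contact:** Away from the button press the wrist force stayed within about 2 N, including while moving, so there was no sign of touching anything else.

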